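# Load a plaque into the marking box through its light flap

## Robot

A 6-joint arm with a two-finger parallel gripper is mounted at the origin on a cart in front of the work surface, level with it; the furniture and walls round the work are solid. World frame = base frame: x ahead of the robot, y to its left, z up, the work surface at z = 0. Lengths are in m, angles in degrees, forces in N, time in s.
With the tool pointing down it reaches from about 0.25 to 0.725 m from the base axis. Payload 9.7 kg.
Tool frame: the origin (TCP) lies midway between the tips of the shut fingers; the grasp point (between the pads) lies 19 mm behind it; z points along the fingers, y is the line along which they close (so a half turn about z gives the same grasp; the last joint's range is limited). The gripper opens to 85 mm and grips with 20 to 120 N. Pads are 22 mm wide; open, the fingers measure 114 mm over their backs; the gripper's body (76 mm by 85 mm) begins 54 mm behind the grasp point. The pads swing forward as they close: fully open they stand 13 mm farther back than shut.
Start: joints at [-75.401, 4.979, 10.078, 95.1, 0, 90], TCP at [0.139, -0.532, 0.231] pointing down, gripper open.
Joint ranges: [-179.16, 179.16], [-48.56, 103.87], [-65.8, 70.77], [-126.05, 130.52], [-82.76, 87.17], [-180, 180]. Speed limits (degrees/s): [127.2, 127.2, 147.25, 180, 180, 180].

## Interface

Orientations are given as [roll, pitch, yaw] about the fixed x, y, z axes, in that order (R = Rz(yaw) Ry(pitch) Rx(roll)).
In Python, from workcell import * gives the robot as it stands.
- The arm moves only by the tool servo_tool, never from a script. Its argument "moves" is a list of rows, each a list of 4 numbers: the shift along the world's x, y, z in parts of the range, where 1.0 means 60 cm, then the turn about the world's z in parts of the range, where 1.0 means 2 pi rad. A call has 1 to 20 rows; each row is the pose to reach, as a shift and turn from the pose commanded when the call began; what a row does not reach only later rows make up. A row lasts 1/12 s, in which the tool goes at most 41.7 mm and 7.16 degrees, less where a joint would pass 70% of its speed; a pose out of reach is approached as far as the arm can. No shift or turn number may pass 1 either way. A call with a gripper value outside its range is refused whole. "claw" is the closure, from 0 (fully open) to 1 (shut), set as the call begins (left out, the last holds). The fingers move at their own pace and stop on an object; "force" is the grip in N (left out, the last holds). Time passes only in rows, so rows that repeat a pose let the fingers close. It gives the time, the measured TCP pose, the force, the opening and the grip force at its end, in the units of the state.
- get_obs(): the state, without advancing time (a new reading comes with each control period).
- camera(name): name is "scene" or "top" or "wrist"; returns the picture (384x512x3 uint8, red, green, blue); there is no depth.
- get_calibration(name): a dict with "fx", "fy", "cx", "cy" (pixels), "rvec" (rotation vector, rad) and "tvec" (3), from world to camera coordinates, as OpenCV has them; the wrist camera has in their place "tool_from_camera" (4x4, takes a point from camera to tool coordinates, whose origin is the TCP and whose axes are the flange's). Camera axes: x right, y down, z forward; pixel columns grow to the right and rows downward; lengths in m; the calibration is good to about 2 mm. A picture is of the moment at which its call begins: read the wrist's pose just before it. get_calibration takes no time and is no camera call.
- job_done(): hands the job in; it is judged then, once.
The state is a dict: "time": time; "q": joint angles; "qd": joint speeds; "joint_efforts": joint torques, N m; "ee_pos": TCP position; "tcp_rot": TCP orientation; "wrist_force": force on the tool from outside, world axes, zero at the start; "torque": the same for the moment, N m; "opening": finger opening in m; "grasp_force": force on a finger pad.
Only numpy, scipy, OpenCV 4.12 (cv2) and the standard library are available. Lean on these libraries where they do the work, as an engineer would, in place of code of your own. Each camera call takes 0.05 s, during which the arm holds its last target. There are 200 camera calls.

## Task

Lay the small fish plaque flat in the steel work tray, then push the tray by its wooden grip in under the hanging orange flap of the marking box until it is home against the work stop inside. The stop is out of sight and set differently for every job, so feel for it: press the tray firmly onto it, but not so hard that the clamped stop slips. Then let go and leave the tray there with the flap hanging shut behind it, and leave the other things on the bench alone.

Things in the scene. Friction and masses are not known exactly. Their poses are not given: they have to be found in the camera images.
- fish_plaque: small grey clay plaque in the shape of a fish, 40 mm wide (its x) x 75 mm long (its y) x 9 mm thick, about 30 g, lying flat on the bench; origin at the centre of its underside
- tray: open steel work tray, 0.4 to 0.85 kg, on the deck before the box's mouth. Origin: centre of the pocket's underside; x points into the box. Pocket outside 112 mm (x) x 104 mm (y), walls 14 mm high and 4 mm thick, floor 3 mm thick. From the rear wall (outer face x = -56 mm) a flat tail 24 mm wide, 2 to 6.5 mm above the underside, runs back to the grip
- grip (a point): the tray's upright wooden grip at the end of its tail: 16 mm (x) x 36 mm (y), from 3 to 38 mm above the tray's underside; this point is on its centre line, 24 mm above the tray's underside, 219 mm behind the tray's origin, with the tray's axes
- deck: aluminium base plate of the marking box, fixed, 8 mm thick, 154 mm wide, x = -215 mm (infeed) to +217 mm. Origin: on the bench at the middle of the mouth; x points into the box along the lane, y left of that. The tray slides on it between two steel guides 5.5 mm high, 108 mm apart from x = -20 mm inward; before them 12 mm high flares widen it to 134 mm at x = -57 mm
- hood: grey sheet-metal hood of the marking box on the deck, same origin and axes as the deck: from x = 0 (mouth) to 209 mm, 150 mm wide, 118 mm high, with a white scan head on the roof up to 153 mm. Its mouth is 138 mm wide and reaches from the deck up to 66 mm above the bench
- flap (a joint): orange flap, 128 mm wide, hinged 66 mm above the bench, 7 mm inside the mouth; 0 rad = hanging shut, grows as it swings inward (its only way). Its lower edge hangs 6 mm above the deck, with a 36 mm wide cut-out for the tray's tail. It rides on the tray's walls at about 0.55 rad and drops once the tray's origin is 94 mm past the mouth; until then pulling back jams it
- flap_edge (a point): top edge of the flap's cut-out, in the middle of the flap, 44 mm below its hinge
- chip: small grey clay chip 35 x 50 x 8 mm lying on the bench, to be left alone; origin at the centre of its underside
- tape: roll of masking tape, 98 mm across, 25 mm high, lying on the bench, to be left alone; origin at the centre of its underside
- tile: flat orange clay tile 60 x 86 x 8 mm lying on the bench, to be left alone; origin at the centre of its underside
- mouth (a point): middle of the mouth, on the deck's top (axes as the deck). Out of sight inside is the clamped work stop: the tray meets its rubber buffer with the tray's origin 104 to 124 mm past this point, set anew each time. The last 4 mm press in a sprung pin (0.4 to 0.8 N); then the buffer gives 3 mm at most, 2.5 to 18 N. Firm is 5 N or more beyond the tray's drag (2 to 8 N); above 20 N the clamp slips

How it is judged (in metres and radians):
On the way, in this order (a step that is already met when the one before it is completed fails the run):
1. the fish plaque lies flat in the tray's pocket, let go, the tray still outside the box (x of fish_plaque in the frame of tray between -0.035 and 0.035 m and y of fish_plaque in the frame of tray between -0.035 and 0.035 m and z of fish_plaque in the frame of tray below 0.006 m and angle between fish_plaque's own z axis and vertical below 0.12 rad and contact force between the fingers and fish_plaque below 0.1 N and x of tray in the frame of deck below -0.05 m), for 0.2 s.
2. the tray is under the flap and holds it open (value of joint flap above 0.3 rad and x of tray in the frame of deck above 0 m), for 0.1 s.
3. the tray is pressed onto the work stop with at least 5 N, the flap fallen shut behind it (contact force between tray and hood above 5 N and x of tray in the frame of deck above 0.1 m and value of joint flap below 0.06 rad), for 0.15 s.
At the end, for the whole second after the job is handed in: The tray rests flat in the box, origin at least 100 mm past the mouth, still bearing (over 0.2 N) on the stop's interlock pin, so within 4 mm of the buffer; the flap hangs shut (under 0.05 rad) behind it; the fish plaque lies flat on the tray floor within its walls (contact force between tray and hood above 0.2 N and x of tray in the frame of deck above 0.1 m and value of joint flap below 0.05 rad and linear speed of tray below 0.005 m/s and angle between tray's own z axis and vertical below 0.03 rad and x of fish_plaque in the frame of tray between -0.04 and 0.04 m and y of fish_plaque in the frame of tray between -0.04 and 0.04 m and z of fish_plaque in the frame of tray below 0.006 m and angle between fish_plaque's own z axis and vertical below 0.12 rad); the robot touches nothing.
It fails at once if the tray is driven into the hood, its flap or its stop with more than 20 N (contact force between tray and hood above 20 N).
It fails at once if a bystander is moved more than 10 mm (distance of any of chip, tape, tile from where it was at the start of the episode above 0.01 m).
It also fails if it takes over 69 s, if anything falls off the work surface, if the arm or the gripper's body presses on something with over 40 N, if the wrist force passes 120 N, or if a joint passes its speed limit or range.

## Working session

There is one attempt and no reset: what is moved stays moved. The work goes in short steps, Python scripts to look and compute and a tool call to move; the robot and the scene stay as the last step left them, time stands still between calls to the robot, and variables do not carry over. Pictures are saved under pics/ and viewed, at most 10 in all, crops included, and the job is handed in when it is done.

Besides the shell and the picture viewer there is one more tool, called after ">>>" as name([rows], argument=value, ...), one row to a line, values as JSON. servo_tool: Moves the arm, as the interface text tells. Its arguments: {"type":"object","properties":{"moves":{"type":"array","items":{"type":"array","items":{"type":"number"}}},"claw":{"type":"number"},"force":{"type":"number"}},"required":["moves"]}

```bash
mkdir -p pics; python3 - <<'E'
from workcell import *
import cv2,numpy as np
print(get_obs())
for n in ("top","scene"):
    im=camera(n); cv2.imwrite(f"pics/{n}0.png",cv2.cvtColor(im,cv2.COLOR_RGB2BGR)); print(get_calibration(n))
a=cv2.imread("pics/top0.png"); b=cv2.imread("pics/scene0.png")
cv2.imwrite("pics/top0b.png",cv2.resize(a,(800,600)))
E
```

```text
{'time': 0.0, 'q': array([-7.54014720e+01,  5.01050186e+00,  1.00356471e+01,  9.51014255e+01,
       -9.32989088e-04,  8.99989754e+01]), 'qd': array([ 0.08755874,  0.00198347, -0.07362545,  0.04859992, -0.0298212 ,
        0.01466762]), 'joint_efforts': array([-1.04218830e-04, -5.20390213e+01,  4.64799929e+01,  1.64374639e-02,
       -1.45422473e-05, -2.39188876e-05]), 'ee_pos': array([ 0.13856027, -0.53201552,  0.23059951]), 'tcp_rot': array([-1.79923720e+02,  9.31624107e-04,  1.45995539e+01]), 'wrist_force': array([-0.59843292,  0.09169984, -0.17576321]), 'torque': array([0.034153  , 0.00780719, 0.02641479]), 'grasp_force': 0.0, 'opening': 0.0853770118486892}
{'fx': 426.5104013175171, 'fy': 426.5104013175171, 'cx': 254.0958800532382, 'cy': 183.68487127860965, 'rvec': array([ 2.14658533, -2.18986634,  0.07855515]), 'tvec': array([-1.12876509e-03,  4.96798503e-01,  1.18616692e+00])}
{'fx': 423.38891642935477, 'fy': 423.38891642935477, 'cx': 253.51254699946045, 'cy': 186.88058101611082, 'rvec': array([ 1.04567919, -2.21641946,  1.21005737]), 'tvec': array([0.2979044 , 0.29571816, 1.02472692])}
```

View pics/top0b.png

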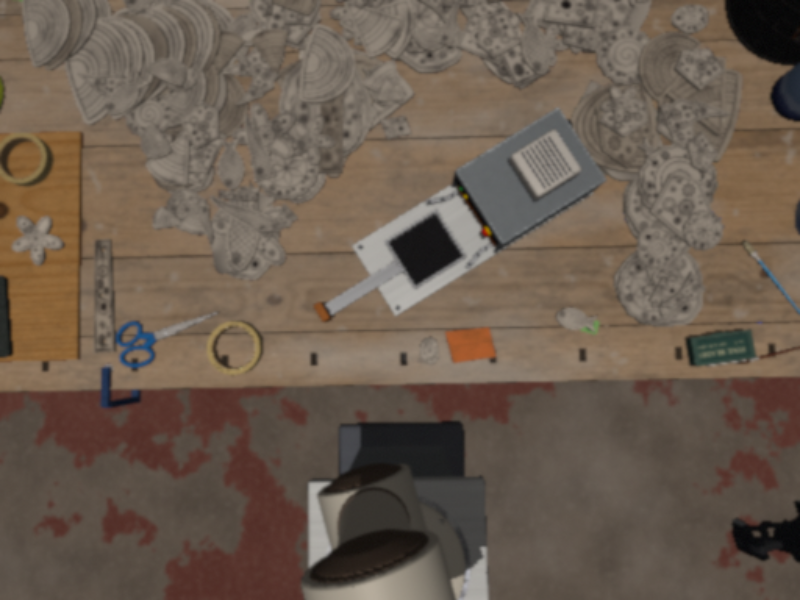

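View pics/scene0.png

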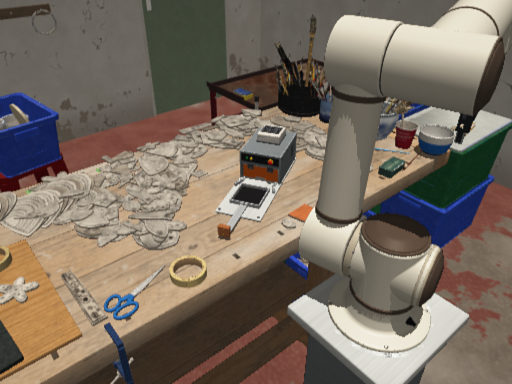

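The top view (800x600 scale) shows the fish with a green tail at (577,320), the chip at (428,348), the tile at (470,345) and the tape at (235,348). The tray pocket is at (425,250), the grip at (322,311) and the hood at (530,178), with the lane running up and to the right. The scene view agrees.

```bash
cat > h.py <<'E'
import cv2,numpy as np
from workcell import *
from scipy.spatial.transform import Rotation as R
def campose(n,obs=None):
    c=get_calibration(n); K=np.array([[c['fx'],0,c['cx']],[0,c['fy'],c['cy']],[0,0,1]])
    if n=='wrist':
        T=np.eye(4); T[:3,:3]=R.from_euler('xyz',obs['tcp_rot'],degrees=True).as_matrix(); T[:3,3]=obs['ee_pos']
        T=T@np.array(c['tool_from_camera']); return K,T[:3,:3],T[:3,3]
    Rm=cv2.Rodrigues(c['rvec'])[0]; return K,Rm.T,-Rm.T@c['tvec']
def cast(P,uv,z):
    K,A,o=P; uv=np.atleast_2d(uv).astype(float)
    d=(A@np.linalg.inv(K)@np.c_[uv,np.ones(len(uv))].T).T
    return o+d*((z-o[2])/d[:,2])[:,None]
def blobs(mask,amin=20):
    cs,_=cv2.findContours(mask.astype(np.uint8),cv2.RETR_EXTERNAL,cv2.CHAIN_APPROX_NONE)
    return sorted([c for c in cs if cv2.contourArea(c)>amin],key=cv2.contourArea,reverse=True)
def rect(P,c,z):
    w=cast(P,c.reshape(-1,2),z)[:,:2].astype(np.float32); return cv2.minAreaRect(w)
E
python3 - <<'E'
from h import *
im=cv2.imread("pics/top0.png"); P=campose('top')
hsv=cv2.cvtColor(im,cv2.COLOR_BGR2HSV); H,S,V=[hsv[...,i].astype(int) for i in range(3)]
def roi(m,u0,v0,u1,v1):
    o=np.zeros_like(m); s=.64; sl=(slice(int(v0*s),int(v1*s)),slice(int(u0*s),int(u1*s))); o[sl]=m[sl]; return o
def show(n,m,z):
    for c in blobs(m)[:2]: 
        r=rect(P,c,z); print(n,np.round(r[0],4),np.round(r[1],4),round(r[2],1),'px',c.reshape(-1,2).mean(0).round(1))
for v,u in ((205,369),(205,365),(204,380),(222,274)): print(hsv[v,u])
show('fish',roi((S<70)|((H>35)&(H<90)&(S>60)),535,295,620,345),.009)
show('fishgrey',roi((S<70),535,295,620,345),.009)
show('chip',roi((S<70),410,330,445,368),.008)
show('tile',roi((S>170)&(H<15),430,320,510,370),.008)
show('grip',roi((S>150)&(H<15),305,290,345,330),.046)
show('pocket',roi((V<60),375,205,475,300),.011)
show('roof',roi((S<80)&(V>75)&(V<150),450,100,615,250),.118)
show('deck',roi((S<40)&(V>150),345,180,505,320),.008)
print(cast(P,np.array([[361,247],[398,314],[495,248],[455,185],[457,180],[557,111],[605,182],[498,245]])*.64,.008).round(3))
E
```

```text
[ 16  40 135]
[ 17  40 147]
[ 20  53 129]
[ 14  39 136]
fish [ 0.4312 -0.336 ] [0.0799 0.0416] 70.2 px [369.6 204.8]
fishgrey [ 0.4322 -0.3334] [0.0744 0.0416] 70.3 px [368.8 204.1]
chip [ 0.3862 -0.061 ] [0.0597 0.0651] 88.8 px [272.4 223.1]
tile [ 0.3924 -0.1409] [0.0526 0.0767] 7.6 px [300.9 220. ]
grip [0.454  0.1232] [0.0348 0.0138] 33.0 px [205.7 199.2]
pocket [ 0.5677 -0.0632] [0.0918 0.0999] 30.7 px [271.8 159.2]
roof [ 0.6756 -0.2438] [0.2762 0.2557] 88.5 px [333.1 114.8]
deck [ 0.5679 -0.06  ] [0.1529 0.2179] 30.9 px [269.6 160.4]
deck [ 0.5511 -0.1683] [0.012  0.0425] 32.6 px [309.1 164.1]
[[ 0.573  0.054  0.008]
 [ 0.448 -0.012  0.008]
 [ 0.566 -0.192  0.008]
 [ 0.686 -0.122  0.008]
 [ 0.695 -0.126  0.008]
 [ 0.822 -0.316  0.008]
 [ 0.685 -0.399  0.008]
 [ 0.572 -0.198  0.008]]
```

Careful with the scale: shifts go in shares of 60 cm and turns go in shares of 2 pi rad. That gives: 29.3 cm is 0.4883, 19.7 cm is 0.3283, -2.17 rad is -0.3454.

>>> servo_tool([
  [0.0667,0.05,-0.0167,-0.0191],
  [0.1333,0.0917,-0.0333,-0.0382],
  [0.1833,0.125,-0.05,-0.0573],
  [0.2333,0.1583,-0.0667,-0.0764],
  [0.2833,0.1917,-0.0833,-0.0955],
  [0.3333,0.225,-0.1,-0.1146],
  [0.3833,0.2583,-0.1167,-0.1337],
  [0.4333,0.2917,-0.1333,-0.1528],
  [0.4667,0.3133,-0.1333,-0.1719],
  [0.4883,0.3283,-0.1333,-0.191],
  [0.4883,0.3283,-0.1333,-0.2101],
  [0.4883,0.3283,-0.1333,-0.2292],
  [0.4883,0.3283,-0.1333,-0.2483],
  [0.4883,0.3283,-0.1333,-0.2674],
  [0.4883,0.3283,-0.1333,-0.2865],
  [0.4883,0.3283,-0.1333,-0.3056],
  [0.4883,0.3283,-0.1333,-0.3247],
  [0.4883,0.3283,-0.1333,-0.3454],
  [0.4883,0.3283,-0.1333,-0.3454],
  [0.4883,0.3283,-0.1333,-0.3454],
], claw=0.35, force=40)

```text
time: 1.77
ee_pos: [0.2492, -0.4286, 0.1514]
tcp_rot: [-167.0, 3.0, -67.2]
wrist_force: [-0.7, 0.8, 0.3]
opening: 0.0555
grasp_force: 0.0
```

```bash
python3 - <<'E'
from h import *
o=get_obs(); im=camera("wrist"); cv2.imwrite("pics/w1.png",im[...,::-1]); P=campose('wrist',o)
np.savez("w1.npz",K=P[0],A=P[1],o=P[2])
print(o['time'],o['ee_pos'],o['tcp_rot'],o['opening'],o['wrist_force'],P[2])
hsv=cv2.cvtColor(im,cv2.COLOR_RGB2HSV); H,S,V=[hsv[...,i].astype(int) for i in range(3)]
K,A,c=P
p=A.T@(np.array([.4315,-.335,.009])-c); print('fish px',(K@p/p[2])[:2])
E
```

```text
1.7667 [ 0.24918698 -0.42860558  0.15136708] [-167.02684407    3.03326013  -67.18410994] 0.055510053006060336 [-0.73545246  0.75658601  0.31010005] [ 0.25207099 -0.51829913  0.28517985]
fish px [113.40948048 178.42548279]
```

View pics/w1.png

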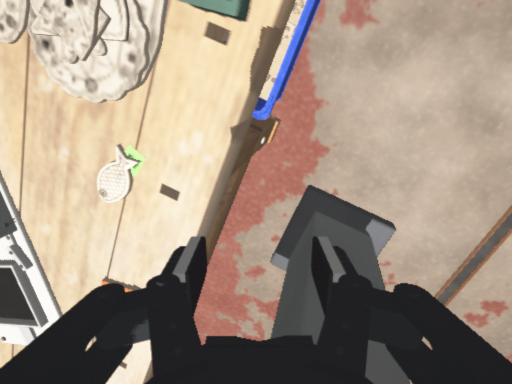

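The wrist view shows the fish at about (115,183), with green at its tail (135,158). The arm is still lagging, so I settle it first.

>>> servo_tool([
  [0,0,0,0],
  [0,0,0,0],
  [0,0,0,0],
  [0,0,0,0],
  [0,0,0,0],
])

```text
time: 2.23
ee_pos: [0.2507, -0.4283, 0.1517]
tcp_rot: [-167.1, 3.0, -67.0]
wrist_force: [0.0, -0.2, 0.5]
opening: 0.0556
grasp_force: 0.0
```

```bash
python3 - <<'E'
from h import *
o=get_obs(); print(o['q'].round(1),o['qd'].round(2))
E
```

```text
[-67.   -0.8  -5.5  88.3  12.9 179.9] [-0.21 -0.08 -0.06 -0.03  0.02  0.03]
```

To row units: 18 cm is 0.3, 15 cm is 0.25, -0.75 rad is -0.1194.

>>> servo_tool([
  [0.05,0.025,0,-0.0159],
  [0.1,0.05,0,-0.0318],
  [0.15,0.075,0,-0.0477],
  [0.2,0.1,0,-0.0637],
  [0.25,0.125,0,-0.0796],
  [0.3,0.155,0,-0.0955],
  [0.3,0.155,0,-0.1114],
  [0.3,0.155,0,-0.1194],
  [0.3,0.155,0,-0.1194],
  [0.3,0.155,0,-0.1194],
])

```text
time: 3.07
ee_pos: [0.0747, -0.38, 0.1531]
tcp_rot: [-159.2, 4.1, -94.0]
wrist_force: [-0.9, -0.3, 0.7]
opening: 0.0557
grasp_force: 0.0
```

```bash
python3 - <<'E'
from h import *
o=get_obs(); print(o['q'].round(1),o['qd'].round(2))
E
```

```text
[-94.  -16.1 -20.2  90.1  20.8 179.9] [-34.64 -27.04 -20.29   6.23  -2.79  -0.09]
```

To row units: 0.24 rad is 0.0382.

>>> servo_tool([
  [0,0,0,0.0191],
  [0,0,0,0.0382],
  [0,0,0,0.0573],
  [0,0,0,0.0764],
])

```text
time: 3.4
ee_pos: [0.0752, -0.3805, 0.1535]
tcp_rot: [-159.2, 4.1, -66.0]
wrist_force: [-0.6, 0.3, 0.1]
opening: 0.0554
grasp_force: 0.0
```

```bash
python3 - <<'E'
from h import *
o=get_obs(); print(o['q'].round(1),o['qd'].round(2))
E
```

```text
[-91.3  -6.7 -12.6  96.9  17.  153.6] [ 11.16  25.29  21.07  18.37 -14.85 -73.05]
```

To row units: 35.8 cm is 0.5967, 14.7 cm is 0.245, 1.87 rad is 0.2976.

>>> servo_tool([
  [0.0167,-0.0167,0.0333,0.0191],
  [0.05,-0.0333,0.0667,0.0382],
  [0.1,-0.05,0.1,0.0573],
  [0.15,-0.05,0.1333,0.0764],
  [0.2,-0.05,0.1667,0.0955],
  [0.25,-0.05,0.2,0.1146],
  [0.3,-0.0333,0.2333,0.1337],
  [0.35,-0.0167,0.245,0.1528],
  [0.4,0,0.245,0.1719],
  [0.45,0.0167,0.245,0.191],
  [0.5,0.0333,0.245,0.2101],
  [0.55,0.05,0.245,0.2292],
  [0.5967,0.0683,0.245,0.2483],
  [0.5967,0.0683,0.245,0.2674],
  [0.5967,0.0683,0.245,0.2865],
  [0.5967,0.0683,0.245,0.2976],
  [0.5967,0.0683,0.245,0.2976],
  [0.5967,0.0683,0.245,0.2976],
])

```text
time: 4.9
ee_pos: [0.4338, -0.3389, 0.3]
tcp_rot: [-159.2, 4.1, 40.7]
wrist_force: [-0.1, 0.2, -0.6]
opening: 0.0554
grasp_force: 0.0
```

```bash
python3 - <<'E'
from h import *
o=get_obs(); print(o['q'].round(1),R.from_euler('xyz',o['tcp_rot'],degrees=True).as_matrix()[:,2].round(3))
E
```

```text
[-38.1  31.3  47.7 127.6   0.2 101.9] [-0.282  0.226 -0.932]
```

To row units: 16.5 cm is 0.275, 14.2 cm is 0.2367.

>>> servo_tool([
  [0.0393,-0.0308,0,0],
  [0.0783,-0.0617,0,0],
  [0.1183,-0.0933,0,0],
  [0.1567,-0.1233,0,0],
  [0.1967,-0.155,0,0],
  [0.2367,-0.185,0,0],
  [0.275,-0.2167,0,0],
])

```text
time: 5.48
ee_pos: [0.5106, -0.4009, 0.2431]
tcp_rot: [-160.6, 3.8, 40.5]
wrist_force: [0.3, -0.5, -0.2]
opening: 0.0556
grasp_force: 0.0
```

```bash
python3 - <<'E'
from h import *
o=get_obs(); print(o['q'].round(1),R.from_euler('xyz',o['tcp_rot'],degrees=True).as_matrix()[:,2].round(3))
E
```

```text
[-38.2  50.   70.6 130.4   0.2 101.9] [-0.263  0.212 -0.941]
```

To row units: 11.8 cm is 0.1967, 10 cm is 0.1667.

>>> servo_tool([
  [0.0393,-0.0308,0.0333,0],
  [0.0783,-0.0617,0.0667,0],
  [0.1183,-0.0933,0.1,0],
  [0.1567,-0.1233,0.1333,0],
  [0.1967,-0.155,0.1667,0],
])

```text
time: 5.9
ee_pos: [0.5088, -0.399, 0.2626]
tcp_rot: [-162.3, 3.5, 40.5]
wrist_force: [-0.6, 0.4, -0.6]
opening: 0.0561
grasp_force: 0.0
```

```bash
python3 - <<'E'
from h import *
o=get_obs(); print(o['q'].round(1),R.from_euler('xyz',o['tcp_rot'],degrees=True).as_matrix()[:,2].round(3))
E
```

```text
[-38.2  48.3  70.7 130.5   0.2 101.8] [-0.241  0.194 -0.951]
```

>>> servo_tool([
  [0.05,-0.04,0.0667,0],
  [0.1,-0.08,0.1333,0],
  [0.15,-0.12,0.2,0],
  [0.2,-0.16,0.2667,0],
  [0.25,-0.2,0.3333,0],
  [0.3,-0.24,0.4,0],
  [0.35,-0.28,0.4667,0],
  [0.4,-0.32,0.5333,0],
])

```text
time: 6.57
ee_pos: [0.505, -0.3972, 0.285]
tcp_rot: [-164.2, 3.1, 40.4]
wrist_force: [-0.3, 0.2, -0.4]
opening: 0.0558
grasp_force: 0.0
```

```bash
python3 - <<'E'
from h import *
o=get_obs(); print(o['q'].round(1),R.from_euler('xyz',o['tcp_rot'],degrees=True).as_matrix()[:,2].round(3))
E
```

```text
[-3.820e+01  4.630e+01  7.070e+01  1.305e+02  1.000e-01  1.017e+02] [-0.216  0.173 -0.961]
```

To row units: 16 cm is 0.2667, 12 cm is 0.2.

>>> servo_tool([
  [0.05,-0.04,0.0667,0],
  [0.1,-0.08,0.1333,0],
  [0.15,-0.12,0.2,0],
  [0.2,-0.16,0.2667,0],
])

```text
time: 6.9
ee_pos: [0.501, -0.3948, 0.3072]
tcp_rot: [-166.2, 2.7, 40.3]
wrist_force: [0.1, 0.1, 0.2]
opening: 0.055
grasp_force: 0.0
```

To row units: 16 cm is 0.2667, 12 cm is 0.2.

>>> servo_tool([
  [0.05,-0.04,0.0667,0],
  [0.1,-0.08,0.1333,0],
  [0.15,-0.12,0.2,0],
  [0.2,-0.16,0.2667,0],
])

```text
time: 7.23
ee_pos: [0.4971, -0.3922, 0.3261]
tcp_rot: [-167.9, 2.4, 40.2]
wrist_force: [0.0, 0.6, -0.1]
opening: 0.0552
grasp_force: 0.0
```

To row units: 16 cm is 0.2667, -2.4 cm is -0.04.

>>> servo_tool([
  [0.05,-0.04,0.0667,0],
  [0.1,-0.08,0.1333,0],
  [0.15,-0.12,0.2,0],
  [0.2,-0.16,0.2667,0],
])

```text
time: 7.57
ee_pos: [0.4929, -0.3894, 0.3441]
tcp_rot: [-169.5, 2.0, 40.2]
wrist_force: [-0.3, 0.2, 0.5]
opening: 0.0557
grasp_force: 0.0
```

To row units: 16 cm is 0.2667, 12 cm is 0.2.

>>> servo_tool([
  [0.05,-0.04,0.0667,0],
  [0.1,-0.08,0.1333,0],
  [0.15,-0.12,0.2,0],
  [0.2,-0.16,0.2667,0],
])

```text
time: 7.9
ee_pos: [0.4886, -0.3865, 0.361]
tcp_rot: [-171.0, 1.7, 40.1]
wrist_force: [-0.0, 0.1, 0.3]
opening: 0.0554
grasp_force: 0.0
```

>>> servo_tool([
  [0.05,-0.04,0.0667,0],
  [0.1,-0.08,0.1333,0],
  [0.15,-0.12,0.2,0],
  [0.2,-0.16,0.2667,0],
])

```text
time: 8.23
ee_pos: [0.4842, -0.3834, 0.3769]
tcp_rot: [-172.4, 1.4, 40.1]
wrist_force: [-0.8, -0.1, 0.3]
opening: 0.0556
grasp_force: 0.0
```

To row units: 16 cm is 0.2667, 12 cm is 0.2.

>>> servo_tool([
  [0.05,-0.04,0.0667,0],
  [0.1,-0.08,0.1333,0],
  [0.15,-0.12,0.2,0],
  [0.2,-0.16,0.2667,0],
])

```text
time: 8.57
ee_pos: [0.4798, -0.3803, 0.3918]
tcp_rot: [-173.8, 1.1, 40.0]
wrist_force: [-0.5, -0.3, 0.3]
opening: 0.055
grasp_force: 0.0
```

To row units: 16 cm is 0.2667, 12 cm is 0.2.

>>> servo_tool([
  [0.05,-0.04,0.0667,0],
  [0.1,-0.08,0.1333,0],
  [0.15,-0.12,0.2,0],
  [0.2,-0.16,0.2667,0],
])

```text
time: 8.9
ee_pos: [0.4753, -0.3771, 0.4058]
tcp_rot: [-175.1, 0.9, 40.0]
wrist_force: [0.0, -0.4, 0.2]
opening: 0.0558
grasp_force: 0.0
```

To row units: 16 cm is 0.2667, 12 cm is 0.2.

>>> servo_tool([
  [0.05,-0.04,0.0667,0],
  [0.1,-0.08,0.1333,0],
  [0.15,-0.12,0.2,0],
  [0.2,-0.16,0.2667,0],
])

```text
time: 9.23
ee_pos: [0.4709, -0.3739, 0.4188]
tcp_rot: [-176.3, 0.6, 40.0]
wrist_force: [0.7, 0.2, 0.1]
opening: 0.0553
grasp_force: 0.0
```

To row units: 16 cm is 0.2667, 12 cm is 0.2.

>>> servo_tool([
  [0.05,-0.04,0.0667,0],
  [0.1,-0.08,0.1333,0],
  [0.15,-0.12,0.2,0],
  [0.2,-0.16,0.2667,0],
])

```text
time: 9.57
ee_pos: [0.4665, -0.3706, 0.4311]
tcp_rot: [-177.4, 0.4, 40.0]
wrist_force: [0.2, -0.9, 0.0]
opening: 0.0552
grasp_force: 0.0
```

To row units: 16 cm is 0.2667, 12 cm is 0.2.

>>> servo_tool([
  [0.05,-0.04,0.0667,0],
  [0.1,-0.08,0.1333,0],
  [0.15,-0.12,0.2,0],
  [0.2,-0.16,0.2667,0],
])

```text
time: 9.9
ee_pos: [0.4621, -0.3675, 0.4426]
tcp_rot: [-178.5, 0.2, 40.0]
wrist_force: [0.4, 0.4, -0.3]
opening: 0.0553
grasp_force: 0.0
```

To row units: 16 cm is 0.2667, 12 cm is 0.2.

>>> servo_tool([
  [0.05,-0.04,0.0667,0],
  [0.1,-0.08,0.1333,0],
  [0.15,-0.12,0.2,0],
  [0.2,-0.16,0.2667,0],
])

```text
time: 10.23
ee_pos: [0.4579, -0.3643, 0.4534]
tcp_rot: [-179.6, -0.0, 40.0]
wrist_force: [-1.1, -0.1, 0.4]
opening: 0.0555
grasp_force: 0.0
```

```bash
python3 - <<'E'
from h import *
o=get_obs(); print(o['q'].round(2),R.from_euler('xyz',o['tcp_rot'],degrees=True).as_matrix()[:,2].round(4))
E
```

```text
[-3.8560e+01  3.0680e+01  7.0720e+01  1.3047e+02  1.2000e-01  1.0147e+02] [-0.0046  0.0062 -1.    ]
```

The tool is vertical again. Next I go above the fish and look.

To row units: -30.3 cm is -0.505, 2.9 cm is 0.0483, 0.527 rad is 0.0839.

>>> servo_tool([
  [-0.0083,0.0083,-0.0583,0.0159],
  [-0.0167,0.0167,-0.1167,0.0318],
  [-0.025,0.025,-0.175,0.0477],
  [-0.0333,0.0333,-0.2333,0.0637],
  [-0.0442,0.0483,-0.2917,0.0839],
  [-0.0442,0.0483,-0.35,0.0839],
  [-0.0442,0.0483,-0.4083,0.0839],
  [-0.0442,0.0483,-0.4667,0.0839],
  [-0.0442,0.0483,-0.505,0.0839],
  [-0.0442,0.0483,-0.505,0.0839],
  [-0.0442,0.0483,-0.505,0.0839],
  [-0.0442,0.0483,-0.505,0.0839],
])

```text
time: 11.23
ee_pos: [0.4313, -0.3352, 0.1499]
tcp_rot: [-179.5, -0.0, 70.2]
wrist_force: [0.3, 0.0, 0.2]
opening: 0.0558
grasp_force: 0.0
```

```bash
python3 - <<'E'
from h import *
o=get_obs(); im=camera("wrist"); cv2.imwrite("pics/w2.png",im[...,::-1]); P=campose('wrist',o)
print(o['ee_pos'],o['tcp_rot'],o['q'].round(1))
K,A,c=P
p=A.T@(np.array([.4315,-.335,.009])-c); print('fish px',(K@p/p[2])[:2])
E
```

```text
[ 0.4313322  -0.33520996  0.14989005] [-1.79454050e+02 -3.80627535e-02  7.01685750e+01] [-37.8   4.1   0.2  86.6  -0.1  72. ]
fish px [259.53818925 179.95298651]
```

View pics/w2.png

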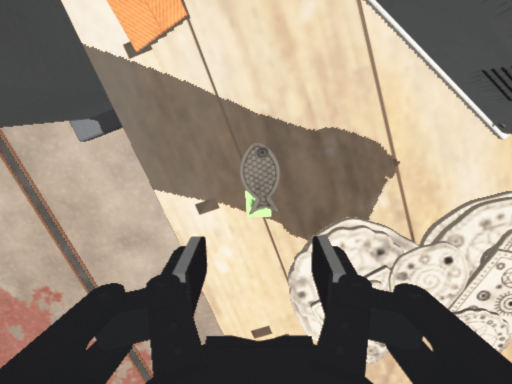

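The wrist view shows the fish with its head at (260,145), body centre at about (260,172) and tail end at (263,213). The green bit is a separate scrap under the tail. The fish axis is nearly vertical in the image, so the yaw is right.

```bash
python3 - <<'E'
from h import *
o=get_obs(); im=cv2.imread("pics/w2.png"); P=campose('wrist',o)
p=cast(P,[[260,144],[263,213],[242,172],[280,172],[260,172]],.009).round(4); print(p, np.linalg.norm(p[0]-p[1]),np.linalg.norm(p[2]-p[3]))
w=cv2.cvtColor(im,cv2.COLOR_BGR2HSV); 
for u in range(225,300,5): print(u,w[172,u],end=' ')
g=cv2.cvtColor(im,cv2.COLOR_BGR2GRAY)
m=np.zeros(g.shape,bool); m[138:222,232:292]=(w[138:222,232:292,1]<60)
m=cv2.morphologyEx(m.astype(np.uint8),cv2.MORPH_CLOSE,np.ones((3,3)))
for c in blobs(m)[:2]: r=rect(P,c,.009); print(r, cv2.boundingRect(c))
E
```

```text
[[ 0.4449 -0.3025  0.009 ]
 [ 0.4237 -0.3707  0.009 ]
 [ 0.4187 -0.3225  0.009 ]
 [ 0.4542 -0.3353  0.009 ]
 [ 0.4355 -0.3286  0.009 ]] 0.07141904507902634 0.03773711700699986
225 [ 14  70 124] 230 [ 15  73 118] 235 [ 14  70 116] 240 [ 16  42 139] 245 [ 17  39 131] 250 [ 17  36 148] 255 [ 19  36 113] 260 [ 19  37 144] 265 [ 16  37 131] 270 [ 18  36 120] 275 [ 18  38 115] 280 [ 15  58 114] 285 [ 16  71 104] 290 [ 15  71 112] 295 [ 15  71 118] ((0.4335097670555115, -0.3342122435569763), (0.07361104339361191, 0.04053610563278198), 74.8638687133789) (239, 141, 42, 73)
((0.39448511600494385, -0.36268293857574463), (0.013546987436711788, 0.004163028672337532), 68.62863159179688) (232, 209, 5, 13)
```

To row units: -14.9 cm is -0.2483, -14.8 cm is -0.2467, 0.05 rad is 0.008.

>>> servo_tool([
  [0.0067,0.0083,-0.05,0.008],
  [0.0067,0.0083,-0.1,0.008],
  [0.0067,0.0083,-0.15,0.008],
  [0.0067,0.0083,-0.2,0.008],
  [0.0067,0.0083,-0.2333,0.008],
  [0.0067,0.0083,-0.2433,0.008],
  [0.0067,0.0083,-0.2433,0.008],
  [0.0067,0.0083,-0.245,0.008],
  [0.0067,0.0083,-0.2467,0.008],
  [0.0067,0.0083,-0.2483,0.008],
  [0.0067,0.0083,-0.2483,0.008],
])

```text
time: 12.2
ee_pos: [0.4362, -0.3309, 0.002]
tcp_rot: [-179.6, 0.0, 73.0]
wrist_force: [-0.2, 0.4, 0.9]
opening: 0.0554
grasp_force: 0.0
```

To row units: -0.15 cm is -0.0025, -0.1 cm is -0.0017.

>>> servo_tool([
  [0,0,-0.0008,0],
  [0,0,-0.0017,0],
  [0,0,-0.0025,0],
  [0,0,-0.0025,0],
])

```text
time: 12.53
ee_pos: [0.4356, -0.3304, -0.0007]
tcp_rot: [-179.5, -0.0, 73.0]
wrist_force: [-0.4, 0.8, -0.2]
opening: 0.0552
grasp_force: 0.0
```

To row units: -0.1 cm is -0.0017, -0.05 cm is -0.0008.

>>> servo_tool([
  [0,0,-0.0008,0],
  [0,0,-0.0017,0],
  [0,0,-0.0017,0],
])

```text
time: 12.78
ee_pos: [0.4355, -0.3304, -0.0018]
tcp_rot: [-179.5, -0.0, 73.0]
wrist_force: [0.5, 0.1, -0.1]
opening: 0.0554
grasp_force: 0.0
```

To row units: 0.25 cm is 0.0042.

>>> servo_tool([
  [0,0,0.0042,0],
  [0,0,0.0042,0],
  [0,0,0.0042,0],
  [0,0,0.0042,0],
  [0,0,0.0042,0],
  [0,0,0.0042,0],
  [0,0,0.0042,0],
  [0,0,0.0042,0],
], claw=1, force=30)

```text
time: 13.45
ee_pos: [0.4358, -0.3306, 0.0014]
tcp_rot: [-179.5, -0.0, 73.0]
wrist_force: [-1.7, 0.6, 5.5]
opening: 0.0382
grasp_force: 30.4
```

To row units: 26.7 cm is 0.445, 25 cm is 0.4167, 0.841 rad is 0.1338.

>>> servo_tool([
  [0,0,0.0167,0],
  [0,0,0.05,0],
  [0,0,0.1,0],
  [0,0,0.1583,0],
  [0,0.0167,0.2167,0.008],
  [0.0167,0.0667,0.25,0.0271],
  [0.05,0.125,0.25,0.0462],
  [0.0833,0.1833,0.25,0.0653],
  [0.1167,0.2417,0.25,0.0844],
  [0.15,0.3,0.25,0.1035],
  [0.1833,0.3583,0.25,0.1225],
  [0.2083,0.4167,0.25,0.1338],
  [0.22,0.445,0.25,0.1338],
  [0.22,0.445,0.25,0.1338],
  [0.22,0.445,0.25,0.1338],
  [0.22,0.445,0.25,0.1338],
])

```text
time: 14.78
ee_pos: [0.5674, -0.0638, 0.1511]
tcp_rot: [-179.5, -0.0, 121.2]
wrist_force: [-0.0, 0.1, -0.7]
opening: 0.0378
grasp_force: 30.3
```

```bash
python3 - <<'E'
from h import *
o=get_obs(); im=camera("wrist"); cv2.imwrite("pics/w3.png",im[...,::-1]); P=campose('wrist',o)
print(o['time'],o['ee_pos'],o['tcp_rot'],o['q'].round(1),o['opening'],o['wrist_force'])
K,A,c=P
p=A.T@(np.array([.5677,-.0632,.011])-c); print('pocket px',(K@p/p[2])[:2])
im=camera("top"); cv2.imwrite("pics/t3.png",im[...,::-1])
E
```

```text
14.7833 [ 0.56738256 -0.0638025   0.15109275] [-1.79493717e+02 -1.28021061e-02  1.21210550e+02] [-6.3  7.4  3.8 86.8 -0.3 52.5] 0.037810606195761265 [-0.00939938  0.1159377  -0.72786809]
pocket px [260.75551172 179.86847637]
```

View pics/w3.png

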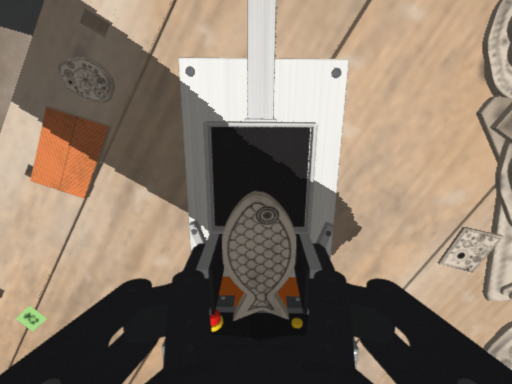

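The fish is held with its head at (260,195) and its tail at (262,310). Below it are the tray pocket (rear edge v≈122, sides u≈207 and 315) and the tail, centred at u≈261. The deck's infeed corners are at (181,58) and (348,60), and everything is lined up.

```bash
python3 - <<'E'
from h import *
o=get_obs(); im=cv2.imread("pics/w3.png"); P=campose('wrist',o); g=cv2.cvtColor(im,cv2.COLOR_BGR2GRAY).astype(int)
def edges(v,u0,u1):
    d=np.diff(g[v-1:v+2,u0:u1].mean(0)); return [(u0+int(i),int(d[i])) for i in np.argsort(-abs(d))[:6]]
print(edges(20,235,290)); print(edges(100,235,290)); print(edges(160,195,330)); print(edges(195,195,330))
col=np.diff(g[100:140,225:240].mean(1)); print([(100+int(i),int(col[i])) for i in np.argsort(-abs(col))[:5]])
d=cast(P,[[181,58],[348,60]],.008); print('deck',d.round(4),np.linalg.norm(d[0]-d[1]))
r=cast(P,[[207,122],[315,122]],.022); print('rear',r.round(4),np.linalg.norm(r[0]-r[1]))
t=cast(P,[[247.5,0],[275,0],[247,110],[275,110]],.0145); print('tail',t.round(4))
K,A,c=P
for n,q in (('pocket',[.5677,-.0632,.011]),):pass
a=(d[0]+d[1])/2; n=(d[1]-d[0])/np.linalg.norm(d[1]-d[0]); print('deckyaw',np.degrees(np.arctan2(n[1],n[0])))
for y in (-58.8,):
    u=np.array([np.cos(np.radians(y)),np.sin(np.radians(y)),0]); print('mouth',(a+.215*u).round(4),'tray',((r[0]+r[1])/2+.056*u).round(4),'u',u)
E
```

```text
[(274, -64), (247, 41), (246, -18), (275, 15), (276, 14), (248, 11)]
[(246, -46), (273, 34), (272, -28), (247, 24), (274, 10), (248, 10)]
[(310, 59), (311, 51), (307, 49), (211, -33), (212, -24), (315, 23)]
[(305, 35), (213, -24), (212, -20), (245, 14), (270, -14), (312, 13)]
[(120, -72), (126, -68), (122, 49), (125, -48), (121, -24)]
deck [[ 0.4487 -0.0054  0.008 ]
 [ 0.5771  0.0702  0.008 ]] 0.14896901073589092
rear [[ 0.4966 -0.0404  0.022 ]
 [ 0.5799  0.01    0.022 ]] 0.09732318959504188
tail [[ 4.780e-01  6.260e-02  1.450e-02]
 [ 4.975e-01  7.430e-02  1.450e-02]
 [ 5.220e-01 -1.310e-02  1.450e-02]
 [ 5.440e-01  2.000e-04  1.450e-02]]
deckyaw 30.455243540570798
mouth [ 0.6243 -0.1515  0.008 ] tray [ 0.5673 -0.0631  0.022 ] u [ 0.51802701 -0.85536426  0.        ]
```

To row units: -13.65 cm is -0.2275, -13.5 cm is -0.225.

>>> servo_tool([
  [0,0,-0.05,0],
  [0,0,-0.1,0],
  [0,0,-0.15,0],
  [0,0,-0.1917,0],
  [0,0,-0.2167,0],
  [0,0,-0.2217,0],
  [0,0,-0.225,0],
  [0,0,-0.2275,0],
  [0,0,-0.2275,0],
  [0,0,-0.2275,0],
])

```text
time: 15.72
ee_pos: [0.5683, -0.0637, 0.0157]
tcp_rot: [-179.6, 0.0, 121.2]
wrist_force: [-0.3, -0.3, -0.6]
opening: 0.038
grasp_force: 30.3
```

To row units: -0.18 cm is -0.003, -0.12 cm is -0.002.

>>> servo_tool([
  [0,0,-0.001,0],
  [0,0,-0.002,0],
  [0,0,-0.003,0],
  [0,0,-0.003,0],
  [0,0,-0.003,0],
])

```text
time: 16.13
ee_pos: [0.5676, -0.0634, 0.0125]
tcp_rot: [-179.5, -0.0, 121.2]
wrist_force: [-0.3, 0.5, -0.6]
opening: 0.0377
grasp_force: 30.3
```

To row units: -0.1 cm is -0.0017, -0.05 cm is -0.0008.

>>> servo_tool([
  [0,0,-0.0008,0],
  [0,0,-0.0017,0],
  [0,0,-0.0017,0],
  [0,0,-0.0017,0],
])

```text
time: 16.47
ee_pos: [0.5677, -0.0634, 0.0124]
tcp_rot: [-179.5, -0.0, 121.2]
wrist_force: [-3.0, 0.1, 6.8]
opening: 0.0382
grasp_force: 30.9
```

To row units: 8 cm is 0.1333, 5 cm is 0.0833.

>>> servo_tool([
  [0,0,0.0008,0],
  [0,0,0.0008,0],
  [0,0,0.0008,0],
  [0,0,0.0008,0],
  [0,0,0.0083,0],
  [0,0,0.0333,0],
  [0,0,0.0833,0],
  [0,0,0.1333,0],
  [0,0,0.1333,0],
  [0,0,0.1333,0],
], claw=0.41)

```text
time: 17.3
ee_pos: [0.5688, -0.0636, 0.0938]
tcp_rot: [-179.7, 0.1, 121.2]
wrist_force: [-0.4, -0.2, 0.2]
opening: 0.0506
grasp_force: 0.0
```

To row units: 18.8 cm is 0.3133, -11.4 cm is -0.19.

>>> servo_tool([
  [-0.0283,0.0467,0,0],
  [-0.0567,0.0933,0,0],
  [-0.085,0.14,0,0],
  [-0.1133,0.1867,0,0],
  [-0.1417,0.2333,0,0],
  [-0.17,0.28,0,0],
  [-0.19,0.3133,0,0],
  [-0.19,0.3133,0,0],
  [-0.19,0.3133,0,0],
  [-0.19,0.3133,0,0],
], claw=0.3)

```text
time: 18.13
ee_pos: [0.4535, 0.1243, 0.091]
tcp_rot: [-179.5, -0.0, 121.2]
wrist_force: [-0.5, 0.3, -0.2]
opening: 0.0598
grasp_force: 0.0
```

```bash
python3 - <<'E'
from h import *
o=get_obs(); im=camera("wrist"); w=im[...,::-1]; P=campose('wrist',o)
print(o['time'],o['ee_pos'],o['tcp_rot'],o['opening'])
K,A,c=P
for q in ([.454,.1237,.046],): p=A.T@(np.array(q)-c); print('grip px',(K@p/p[2])[:2])
t=camera("top")[...,::-1]; t=cv2.resize(t[100:250,170:370],None,fx=2.56,fy=2.56)
cv2.imwrite("pics/c4.png",np.hstack([cv2.resize(w,(400,300)),cv2.resize(t,(400,300))]))
hsv=cv2.cvtColor(im,cv2.COLOR_RGB2HSV); H,S,V=[hsv[...,i].astype(int) for i in range(3)]
for b in blobs((S>130)&(H<18)&(V>40))[:3]: r=rect(P,b,.046); print(np.round(r[0],4),np.round(r[1],4),r[2],cv2.boundingRect(b))
E
```

```text
18.1333 [0.45350439 0.12431231 0.09097655] [-1.79460791e+02 -1.90689302e-02  1.21243042e+02] 0.05978472697136675
grip px [259.77813943 217.07382294]
[0.4513 0.1302] [0.0344 0.0237] 29.86297035217285 (236, 191, 51, 34)
```

View pics/c4.png

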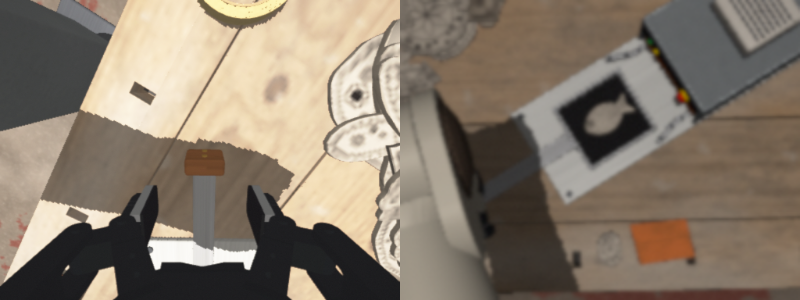

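The right panel (top view) shows the fish lying inside the black pocket. The left panel (wrist view) shows the grip's rear face and top at about (205,162), between the fingers and within 1 mm of prediction. I lower and grasp.

To row units: -7.5 cm is -0.125, -6.5 cm is -0.1083.

>>> servo_tool([
  [0,0,-0.0417,0],
  [0,0,-0.0833,0],
  [0,0,-0.1083,0],
  [0,0,-0.125,0],
  [0,0,-0.125,0],
  [0,0,-0.125,0],
])

```text
time: 18.73
ee_pos: [0.4537, 0.1241, 0.0166]
tcp_rot: [-179.5, -0.0, 121.2]
wrist_force: [-0.0, 0.4, 0.8]
opening: 0.0599
grasp_force: 0.0
```

>>> servo_tool([
  [0,0,0,0],
  [0,0,0,0],
  [0,0,0,0],
  [0,0,0,0],
  [0,0,0,0],
  [0,0,0,0],
  [0,0,0,0],
  [0,0,0,0],
], claw=1, force=50)

```text
time: 19.4
ee_pos: [0.4541, 0.1246, 0.0169]
tcp_rot: [-179.6, 0.0, 121.2]
wrist_force: [2.5, -0.8, 1.8]
opening: 0.035
grasp_force: 54.2
```

To row units: -3.42 cm is -0.057, 2.07 cm is 0.0345.

>>> servo_tool([
  [0.0043,-0.0072,0,0],
  [0.0087,-0.0143,0,0],
  [0.013,-0.0213,0,0],
  [0.0173,-0.0285,0,0],
  [0.0217,-0.0357,0,0],
  [0.0258,-0.0428,0,0],
  [0.0302,-0.0498,0,0],
  [0.0345,-0.057,0,0],
])

```text
time: 20.07
ee_pos: [0.4739, 0.0909, 0.0166]
tcp_rot: [-179.5, -0.1, 121.3]
wrist_force: [-2.9, 6.3, 4.8]
opening: 0.0353
grasp_force: 54.4
```

```bash
cat > f.py <<'E'
from h import *
o=get_obs(); u=np.array([.518,-.8554,0]); n=np.array([.8554,.518,0])
print(o['time'],o['ee_pos'].round(4),'F along',(o['wrist_force']@u).round(2),'lat(left+)',(o['wrist_force']@n).round(2),'z',o['wrist_force'][2].round(2),'T',o['torque'].round(2),o['opening'].round(4))
E
python3 f.py
```

```text
Traceback (most recent call last):
  File "f.py", line 3, in <module>
    print(o['time'],o['ee_pos'].round(4),'F along',(o['wrist_force']@u).round(2),'lat(left+)',(o['wrist_force']@n).round(2),'z',o['wrist_force'][2].round(2),'T',o['torque'].round(2),o['opening'].round(4))
                                                                                                                                                                                      ^^^^^^^^^^^^^^^^^^
AttributeError: 'float' object has no attribute 'round'
```

To row units: -2.57 cm is -0.0428, -2.14 cm is -0.0357.

>>> servo_tool([
  [0.0043,-0.0072,0,0],
  [0.0087,-0.0143,0,0],
  [0.013,-0.0213,0,0],
  [0.0173,-0.0285,0,0],
  [0.0217,-0.0357,0,0],
  [0.0258,-0.0428,0,0],
])

```text
time: 20.57
ee_pos: [0.4894, 0.0652, 0.0166]
tcp_rot: [-179.5, -0.2, 121.3]
wrist_force: [-3.4, 5.5, 4.4]
opening: 0.0352
grasp_force: 54.5
```

```bash
sed -i "s/,o\['opening'\].round(4)//" f.py; python3 f.py
```

```text
20.5667 [0.4894 0.0652 0.0166] F along -6.41 lat(left+) -0.06 z 4.38 T [ 0.94 -0.01  0.2 ]
```

To row units: -2.57 cm is -0.0428, -2.14 cm is -0.0357.

>>> servo_tool([
  [0.0043,-0.0072,0,0],
  [0.0087,-0.0143,0,0],
  [0.013,-0.0213,0,0],
  [0.0173,-0.0285,0,0],
  [0.0217,-0.0357,0,0],
  [0.0258,-0.0428,0,0],
])

```text
time: 21.07
ee_pos: [0.5048, 0.0396, 0.0166]
tcp_rot: [-179.5, -0.2, 121.3]
wrist_force: [-3.5, 6.2, 5.3]
opening: 0.035
grasp_force: 54.5
```

To row units: -2.57 cm is -0.0428, -2.14 cm is -0.0357.

>>> servo_tool([
  [0.0043,-0.0072,0,0],
  [0.0087,-0.0143,0,0],
  [0.013,-0.0213,0,0],
  [0.0173,-0.0285,0,0],
  [0.0217,-0.0357,0,0],
  [0.0258,-0.0428,0,0],
])

```text
time: 21.57
ee_pos: [0.5203, 0.0139, 0.0165]
tcp_rot: [-179.5, -0.2, 121.3]
wrist_force: [-3.2, 5.0, 4.8]
opening: 0.0352
grasp_force: 54.5
```

```bash
python3 f.py
```

```text
21.5667 [0.5203 0.0139 0.0165] F along -5.95 lat(left+) -0.13 z 4.76 T [ 0.91 -0.06  0.19]
```

To row units: -4.06 cm is -0.0677, -3.85 cm is -0.0642.

>>> servo_tool([
  [0.0043,-0.0072,0,0],
  [0.0087,-0.0143,0,0],
  [0.013,-0.0213,0,0],
  [0.0173,-0.0285,0,0],
  [0.0217,-0.0357,0,0],
  [0.0258,-0.0428,0,0],
  [0.0302,-0.0498,0,0],
  [0.0345,-0.057,0,0],
  [0.0388,-0.0642,0,0],
  [0.041,-0.0677,0,0],
])

```text
time: 22.4
ee_pos: [0.545, -0.0269, 0.0165]
tcp_rot: [-179.5, -0.1, 121.3]
wrist_force: [-3.3, 4.3, 5.1]
opening: 0.0356
grasp_force: 54.5
```

```bash
python3 f.py; python3 - <<'E'
from h import *
o=get_obs(); w=camera("wrist")[...,::-1]; t=camera("top")[...,::-1]; s=camera("scene")[...,::-1]
t=cv2.resize(t[90:240,190:390],(400,300)); s=cv2.resize(s[110:260,180:380],(400,300))
cv2.imwrite("pics/c5.png",np.hstack([t,s]))
E
```

```text
22.4 [ 0.545  -0.0269  0.0165] F along -5.44 lat(left+) -0.6 z 5.07 T [0.92 0.01 0.12]
```

View pics/c5.png

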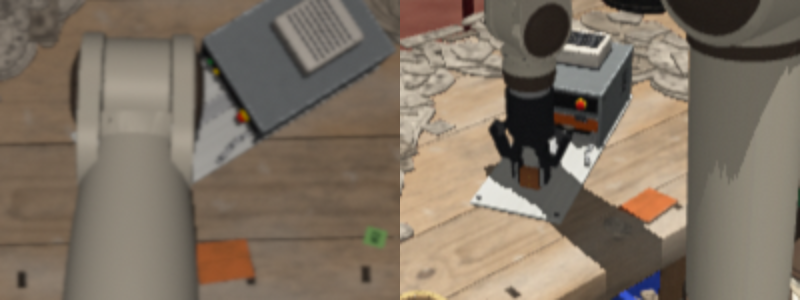

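The hood crop shows the tray mostly inside and the grip on the deck, held squarely. From here I creep.

To row units: -1.71 cm is -0.0285, -1.5 cm is -0.025.

>>> servo_tool([
  [0.0022,-0.0035,0,0],
  [0.0043,-0.0072,0,0],
  [0.0065,-0.0107,0,0],
  [0.0087,-0.0143,0,0],
  [0.0108,-0.0178,0,0],
  [0.013,-0.0213,0,0],
  [0.0152,-0.025,0,0],
  [0.0173,-0.0285,0,0],
])

```text
time: 23.22
ee_pos: [0.5553, -0.0438, 0.0165]
tcp_rot: [-179.5, -0.1, 121.3]
wrist_force: [-3.6, 3.9, 4.1]
opening: 0.035
grasp_force: 54.5
```

To row units: -0.34 cm is -0.0057, -0.26 cm is -0.0043.

>>> servo_tool([
  [0.0008,-0.0015,0,0],
  [0.0017,-0.0028,0,0],
  [0.0027,-0.0043,0,0],
  [0.0035,-0.0057,0,0],
])

```text
time: 23.55
ee_pos: [0.5574, -0.0472, 0.0164]
tcp_rot: [-179.5, -0.1, 121.3]
wrist_force: [-3.5, 5.4, 4.5]
opening: 0.0353
grasp_force: 54.5
```

To row units: -0.34 cm is -0.0057, -0.26 cm is -0.0043.

>>> servo_tool([
  [0.0008,-0.0015,0,0],
  [0.0017,-0.0028,0,0],
  [0.0027,-0.0043,0,0],
  [0.0035,-0.0057,0,0],
])

```text
time: 23.88
ee_pos: [0.5594, -0.0506, 0.0164]
tcp_rot: [-179.5, -0.1, 121.3]
wrist_force: [-2.6, 6.3, 4.5]
opening: 0.0349
grasp_force: 54.5
```

```bash
python3 f.py
```

```text
23.8833 [ 0.5594 -0.0506  0.0164] F along -6.71 lat(left+) 0.99 z 4.47 T [0.9  0.01 0.12]
```

To row units: -0.17 cm is -0.0028, 0.1 cm is 0.0017.

>>> servo_tool([
  [0.0008,-0.0015,0,0],
  [0.0017,-0.0028,0,0],
])

```text
time: 24.05
ee_pos: [0.5604, -0.0522, 0.0164]
tcp_rot: [-179.5, -0.1, 121.3]
wrist_force: [-2.7, 5.7, 5.5]
opening: 0.0353
grasp_force: 54.5
```

To row units: -0.17 cm is -0.0028, 0.1 cm is 0.0017.

>>> servo_tool([
  [0.0008,-0.0015,0,0],
  [0.0017,-0.0028,0,0],
])

```text
time: 24.22
ee_pos: [0.5613, -0.0537, 0.0164]
tcp_rot: [-179.5, -0.1, 121.3]
wrist_force: [-4.5, 8.4, 5.7]
opening: 0.0348
grasp_force: 54.5
```

>>> servo_tool([
  [0,0,0,0],
  [0,0,0,0],
])

```text
time: 24.38
ee_pos: [0.5613, -0.0538, 0.0164]
tcp_rot: [-179.5, -0.1, 121.3]
wrist_force: [-3.6, 6.7, 4.3]
opening: 0.0354
grasp_force: 54.5
```

```bash
python3 f.py
```

```text
24.3833 [ 0.5613 -0.0538  0.0164] F along -7.59 lat(left+) 0.36 z 4.27 T [1.07 0.13 0.05]
```

To row units: -0.05 cm is -0.0008, 0.03 cm is 0.0005.

>>> servo_tool([
  [0.0005,-0.0008,0,0],
  [0.0005,-0.0008,0,0],
  [0.0005,-0.0008,0,0],
])

```text
time: 24.63
ee_pos: [0.5613, -0.0538, 0.0164]
tcp_rot: [-179.5, -0.2, 121.3]
wrist_force: [-5.4, 9.0, 5.9]
opening: 0.0354
grasp_force: 54.7
```

```bash
python3 f.py
```

```text
24.6333 [ 0.5613 -0.0538  0.0164] F along -10.5 lat(left+) -0.01 z 5.88 T [ 1.6   0.36 -0.02]
```

To row units: -0.05 cm is -0.0008, 0.03 cm is 0.0005.

>>> servo_tool([
  [0.0005,-0.0008,0,0],
  [0.0005,-0.0008,0,0],
  [0.0005,-0.0008,0,0],
])

```text
time: 24.88
ee_pos: [0.5614, -0.054, 0.0163]
tcp_rot: [-179.5, -0.2, 121.3]
wrist_force: [-6.4, 10.1, 5.4]
opening: 0.0352
grasp_force: 54.8
```

```bash
python3 f.py; python3 - <<'E'
from h import *
s=camera("scene")[...,::-1]; cv2.imwrite("pics/c6.png",cv2.resize(s[125:215,215:335],(800,600),interpolation=cv2.INTER_CUBIC))
E
```

```text
24.8833 [ 0.5614 -0.054   0.0163] F along -11.95 lat(left+) -0.19 z 5.37 T [1.78 0.53 0.01]
```

View pics/c6.png

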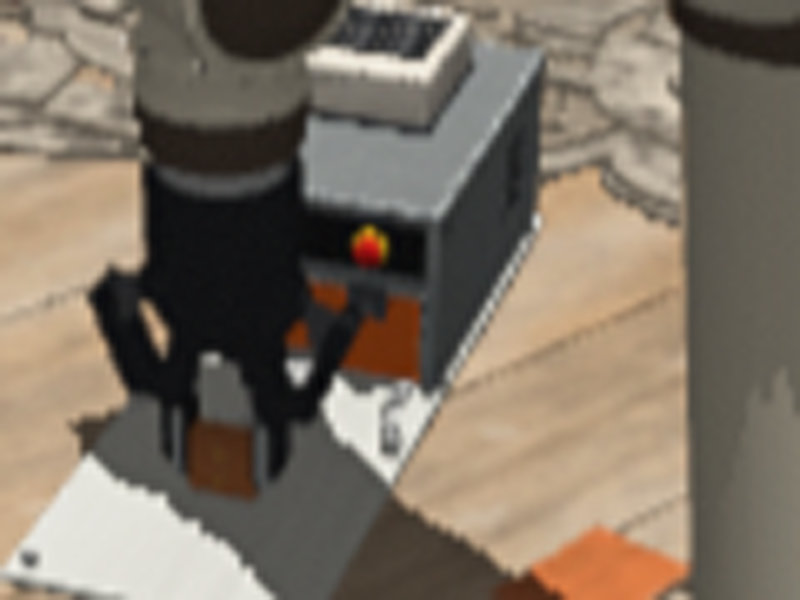

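The orange flap reaches down to the deck at (370,370), so it has fallen shut and the tray is on the buffer. I press a little more.

>>> servo_tool([
  [0.0005,-0.0008,0,0],
  [0.001,-0.0015,0,0],
  [0.001,-0.0015,0,0],
  [0.001,-0.0015,0,0],
])

```text
time: 25.27
ee_pos: [0.5617, -0.0544, 0.0163]
tcp_rot: [-179.5, -0.3, 121.3]
wrist_force: [-7.9, 13.5, 7.5]
opening: 0.0351
grasp_force: 54.9
```

```bash
python3 f.py
```

```text
25.2667 [ 0.5617 -0.0544  0.0163] F along -15.63 lat(left+) 0.22 z 7.53 T [ 2.38  0.89 -0.06]
```

To row units: -0.02 cm is -0.0003, 0.01 cm is 0.0002.

>>> servo_tool([
  [0.0002,-0.0003,0,0],
  [0.0002,-0.0003,0,0],
  [0.0002,-0.0003,0,0],
  [0.0002,-0.0003,0,0],
  [0.0002,-0.0003,0,0],
])

```text
time: 25.68
ee_pos: [0.5616, -0.0544, 0.0163]
tcp_rot: [-179.5, -0.3, 121.3]
wrist_force: [-7.9, 14.3, 8.7]
opening: 0.0355
grasp_force: 54.9
```

To row units: 0.13 cm is 0.0022, 0.09 cm is 0.0015.

>>> servo_tool([
  [-0.0005,0.0007,0,0],
  [-0.0008,0.0015,0,0],
  [-0.0013,0.0022,0,0],
  [-0.0013,0.0022,0,0],
  [-0.0013,0.0022,0,0],
])

```text
time: 26.1
ee_pos: [0.5617, -0.0544, 0.0164]
tcp_rot: [-179.5, -0.2, 121.3]
wrist_force: [-4.8, 7.4, 4.6]
opening: 0.0354
grasp_force: 54.5
```

```bash
python3 f.py
```

```text
26.1 [ 0.5617 -0.0544  0.0164] F along -8.82 lat(left+) -0.29 z 4.59 T [ 1.21  0.23 -0.03]
```

To row units: 0.1 cm is 0.0017, -0.03 cm is -0.0005.

>>> servo_tool([
  [-0.0005,0.0007,0,0],
  [-0.001,0.0017,0,0],
  [-0.001,0.0017,0,0],
])

```text
time: 26.35
ee_pos: [0.5617, -0.0542, 0.0164]
tcp_rot: [-179.5, -0.0, 121.2]
wrist_force: [-1.0, 4.0, 2.4]
opening: 0.0355
grasp_force: 54.3
```

>>> servo_tool([
  [0,0,0,0],
  [0,0,0,0],
  [0,0,0,0],
  [0,0,0,0],
  [0,0,0,0],
  [0,0,0,0],
], claw=0.3)

```text
time: 26.85
ee_pos: [0.5619, -0.0545, 0.0165]
tcp_rot: [-179.5, -0.0, 121.2]
wrist_force: [-0.5, 0.1, 0.3]
opening: 0.0595
grasp_force: 0.0
```

To row units: 17 cm is 0.2833, 14 cm is 0.2333.

>>> servo_tool([
  [0,0,0.0083,0],
  [0,0,0.025,0],
  [0,0,0.0583,0],
  [0,0,0.1,0],
  [0,0,0.15,0],
  [-0.0167,0.0283,0.2,0],
  [-0.05,0.0833,0.2333,0],
  [-0.0833,0.1333,0.2333,0],
  [-0.1167,0.1833,0.2333,0],
  [-0.15,0.2333,0.2333,0],
  [-0.1833,0.2833,0.2333,0],
  [-0.1833,0.2833,0.2333,0],
  [-0.1833,0.2833,0.2333,0],
  [-0.1833,0.2833,0.2333,0],
  [-0.1833,0.2833,0.2333,0],
])

```text
time: 28.1
ee_pos: [0.4524, 0.115, 0.157]
tcp_rot: [-179.5, -0.0, 121.2]
wrist_force: [1.1, -0.6, 0.7]
opening: 0.0601
grasp_force: 0.0
```

```bash
python3 f.py; python3 - <<'E'
from h import *
s=camera("scene")[...,::-1]; t=camera("top")[...,::-1]
a=cv2.resize(s[125:215,215:335],(400,300),interpolation=cv2.INTER_CUBIC); b=cv2.resize(t[90:240,190:390],(400,300))
cv2.imwrite("pics/c7.png",np.hstack([a,b]))
hsv=cv2.cvtColor(t,cv2.COLOR_BGR2HSV); P=campose('top')
m=np.zeros(t.shape[:2],bool); m[130:215,190:320]=((hsv[...,1]>150)&(hsv[...,0]<15))[130:215,190:320]
for c in blobs(m,8)[:3]: r=rect(P,c,.046); print(np.round(r[0],4),np.round(r[1],4))
E
```

```text
28.1 [0.4524 0.115  0.157 ] F along 1.06 lat(left+) 0.62 z 0.65 T [ 0.    0.03 -0.05]
[ 0.4137 -0.1349] [0.0743 0.011 ]
[ 0.5596 -0.0531] [0.0303 0.011 ]
```

View pics/c7.png

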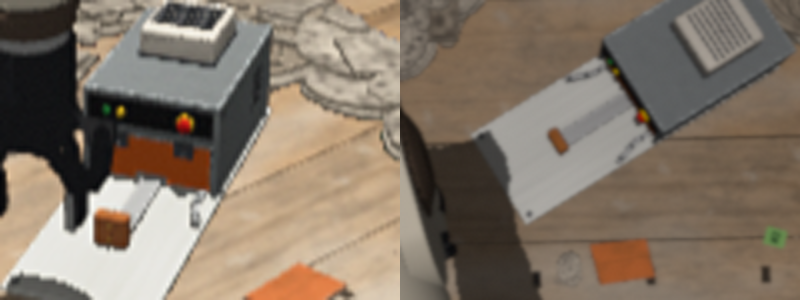

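The tray is in, the flap hangs shut, the gripper is clear, and the tile and chip haven't moved. I hand in.

```bash
python3 -c "
from workcell import *
print(job_done())"
```

```text
the job is handed in; nothing more can be done
None
```

The job is handed in: the fish plaque was placed flat in the tray, the tray was pressed onto the stop with about 9 to 10 N beyond its drag and left there, and the flap hangs shut behind it; the judge returned no verdict.

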